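# Aim the sensor boom at the mould and extend it to the set mark

### The job

Set up a spot temperature reading: swing the sensor boom, still fully in, until it points at the middle of the mould in the cradle. Then squeeze the grip so that its lock button goes in, draw the telescope out until its pointer stands level with the line on the rider of the scale, and finish holding it there, button squeezed and boom still on the mould, for a spring pulls it back. Do not push the other things on the bench about, and keep off the mould.

Things in the scene. Friction and masses are not known exactly. Their poses are not given: they have to be found in the camera images.
- gauge_base: Round foot, 84 mm across, of the sensor boom, fixed to the bench at the right. On its post a level, square aluminium sleeve (26 mm wide, 40 to 60 mm above the bench, from 50 mm behind the swing axis to 120 mm ahead) swings; a steel bar with grip and round sensor head telescopes out of it. Origin: under the foot's centre, on the swing axis.
- boom_axis (a point): Point on the upright swing axis of the boom, 50 mm above the bench, at the level of the telescope's centre line. x points along the boom towards its sensor, y to the boom's left (towards the robot), z up. The frame swings with the boom.
- boom (a joint): Swing of the boom about boom_axis, rad, range -1 to 1, growing anticlockwise seen from above; it starts turned too far towards the robot. Light friction (0.12 N m); stays where it is left.
- telescope (a joint): Extension of the telescope along the boom's x, m: 0 fully in (start), 0.115 at most. A spring of 3 to 4 N always draws it in, so it must be held where it is wanted. With the lock button out, a latch blocks it after about 1 mm.
- lock_button (a joint): Travel of the lock button, m: 0 out (latched), 0.004 fully in; the latch is free above 0.003. It starts to move at 3 N and is fully in at 5.5 N; it springs out again when let go.
- grip (a point): Middle of the squeeze grip, 77 mm above the bench, 155 mm + extension ahead of boom_axis, 2 mm left of the boom's centre line. An upright grey block 26 mm long along the boom, top 94 mm above the bench, the lock button on its left side: 34 mm wide over both, 30 with the button in. Keep fingertips above 55 mm (a foot 28 mm wide and the bar lie lower).
- button_face (a point): Middle of the face of the black lock button on the grip's left side (boom +y, robot side), 20 mm from the boom's centre line, 78 mm above the bench; 20 mm long, 32 mm high. The opposite flat side of the grip is 14 mm right of the centre line. Pinched from above across the boom (fingers closing along boom y) with 15 N or more, the button goes in and frees the telescope.
- pointer (a point): Pointer of the telescope: small dark block with a crosswise needle in the slot of the sleeve's top, 68 mm above the bench; 27 mm behind boom_axis when fully in; moves out with the telescope.
- rider_mark (a point): Fine line on top of the rider, a small dark clamp with thumbscrew on the scale at the sleeve's right edge (boom -y, away from the robot), about 65 mm above the bench; scale marks are 10 mm apart. The pointer must stand level with this line along the boom. The rider is clamped tight (30 N).
- rider (a joint): Place of the rider on the scale, m: the telescope extension at which the pointer stands level with the rider's line (0.045 to 0.095).
- sensor_tip (a point): Front of the round sensor head at the telescope's end, 26 mm thick, 50 mm above the bench, 205 mm + extension ahead of boom_axis, on the centre line.
- mould_face (a point): Middle of the 80 mm wide end face, with the sprue mouth, of the mould to be read; it looks towards the boom, about 50 mm above the bench. Frame: y points from this face into the mould, z up.
- mould: The mould to be read: closed pink rubber, 80x57x23 mm, the one lying raised in the aluminium cradle (100x76 mm, 38 mm high, low lips; fixed) at the left. Origin at the centre of its underside, 38 mm above the bench.
- mould_near: closed pink rubber mould 80x56x25 mm lying on the bench on the robot's side of the boom. A bystander; origin at the centre of its underside.
- mould_far: closed pink rubber mould 78x54x22 mm lying on the bench on the far side of the boom. A bystander; origin at the centre of its underside.
- mould_side: closed pink rubber mould 74x50x21 mm lying to the left, nearer the robot than the pot. A bystander; origin at the centre of its underside.
- pot: round white plastic pot, 71 mm wide, 45 mm high, at the left. A bystander; origin at the centre of its underside.
- open_mould: opened mould half, 86x66x24 mm, cream and pink, at the right near the long tub. A bystander; origin at the centre of its underside.

How it is judged:
By the outcome, as a careful person would: the job done as asked, in the order asked, and still so for the second after the job is handed in, while the arm keeps its last pose, push and grip.
It also fails if it takes over 40 s, if anything falls off the work surface, if the arm or the gripper's body presses on something with over 40 N, if the wrist force passes 120 N, or if a joint passes its speed limit or range.

### The arm

A 6-joint arm with a two-finger parallel gripper is mounted at the origin on a cart in front of the work surface, level with it; the furniture and walls round the work are solid. World frame = base frame: x ahead of the robot, y to its left, z up, the work surface at z = 0. Lengths are in m, angles in rad, forces in N, time in s.
With the tool pointing down it reaches from about 0.35 to 0.975 m from the base axis. Payload 4.9 kg.
Tool frame: the origin (TCP) lies where the fingers leave the gripper's body, on its centre line; the fingertips stand 73 mm ahead of it and the grasp point (between the pads) lies 54 mm ahead of it; z points along the fingers, y is the direction in which the jaws open and shut (so a half turn about z gives the same grasp; the last joint's range is limited). The gripper opens to 85 mm and grips with 20 to 120 N. Pads are 22 mm wide; open, the fingers measure 114 mm over their backs; the gripper's body (76 mm by 85 mm) begins 54 mm behind the grasp point. The pads swing forward as they close: fully open they stand 13 mm farther back than shut.
Start: joints at [1.153, 0.053, 1.613, -0, 1.476, -0.119], TCP at [0.184, 0.597, 0.304] pointing down, gripper open.
Joint ranges: [-3.01, 3.01], [-1.01, 2.22], [0.06, 2.58], [-1.02, 4.17], [0.09, 2.62], [-3.14, 3.14]. Speed limits (rad/s): [2.57, 2.57, 3.14, 3.14, 3.14, 3.14].

### API

Orientations are given as a rotation vector (axis times angle).
In Python, from station import monitor, vision, workorder gives the robot as it stands.
- The arm moves only by the tool arm_command, never from a script. Its argument "rows" is text: rows parted by semicolons, each of 6 numbers parted by spaces: the shift along the world's x, y, z in mm, then the turn, a rotation vector about the world's x, y, z in degrees. In form: tx ty tz wx wy wz; .... A call has 1 to 12 rows; each row is the pose to reach, as a shift and turn from the pose measured when the call began; what a row does not reach only later rows make up. A row lasts 1/8 s, in which the tool goes at most 62.5 mm and 10.7 degrees, less where a joint would pass 70% of its speed; a pose out of reach is approached as far as the arm can. A call with a gripper value outside its range is refused whole. "jaw" is the opening, from 0 (shut) to 1 (fully open), set as the call begins (left out, the last holds). The fingers move at their own pace and stop on an object; "squeeze" is the grip in N (left out, the last holds). Time passes only in rows, so rows that repeat a pose let the fingers close. It gives the time, the measured TCP pose, the force and the opening at its end, in the units of the state.
- monitor.get_obs(): the state, without advancing time (a new reading comes with each control period).
- vision.get_image(name): name is "side" or "top" or "wrist"; returns a dict with "frame" (400x640x3 uint8, red, green, blue), "vfov" (degrees; the focal length in pixels is half the picture's height over the tangent of half this angle, whatever the lens; pixels are square), "cx", "cy" (the principal point, pixels), "R" (3x3) and "t" (3): a world point X has camera coordinates R X + t; the wrist camera has in their place "T_tool_cam" (4x4, takes a point from camera to tool coordinates, whose origin is the TCP and whose axes are the flange's). Camera axes: x right, y down, z forward; pixel columns grow to the right and rows downward; lengths in m; the calibration is good to about 2 mm. The wrist camera is an equidistant fisheye: a pixel r from the principal point sees the ray r / f radians off the axis. A picture is of the moment at which its call begins: read the wrist's pose just before it. There is no depth.
- workorder.finish_job(): hands the job in, once; it reports no verdict.
The state is a dict: "t": time; "q": joint angles; "dq": joint speeds; "effort": joint torques, N m; "tool_pos": TCP position; "tool_rot": TCP orientation; "contact_force": force on the tool from outside, world axes, zero at the start; "wrist_torque": the same for the moment, N m; "opening": finger opening in m.
Only numpy, scipy, OpenCV 4.12 (cv2) and the standard library are available. Lean on these libraries where they do the work, as an engineer would, in place of code of your own. Each camera call takes 0.05 s, during which the arm holds its last target. There are 200 camera calls.

## Working session

There is one attempt and no reset: what is moved stays moved. The work goes in short steps, Python scripts to look and compute and a tool call to move; the robot and the scene stay as the last step left them, time stands still between calls to the robot, and variables do not carry over. Pictures are saved under pics/ and viewed, about 8 in all and at most 12, crops included, and the job is handed in when it is done.

Besides the shell and the picture viewer there is one more tool, called after "Call:" as name(argument=value, ...) on one line, values as JSON. arm_command: Moves the arm, as the interface text tells. Its arguments: {"type":"object","properties":{"rows":{"type":"string"},"jaw":{"type":"number"},"squeeze":{"type":"number"}},"required":["rows"]}

```bash
mkdir -p pics; ls; cat > h.py <<'E'
import numpy as np, cv2, pickle
from station import monitor, vision, workorder
from scipy.spatial.transform import Rotation as Rot
def grab(name,tag):
    o=monitor.get_obs(); im=vision.get_image(name); im['obs']=o
    pickle.dump(im,open(f'pics/{tag}.pkl','wb')); cv2.imwrite(f'pics/{tag}.png',im['frame'][...,::-1]); return im
def load(tag): return pickle.load(open(f'pics/{tag}.pkl','rb'))
def ray(im,u,v):
    f=200/np.tan(np.radians(im['vfov'])/2); p=np.array([u-im['cx'],v-im['cy']])/f
    if 'R' in im:
        R=np.array(im['R']); d=R.T@np.array([p[0],p[1],1]); c=-R.T@np.array(im['t'])
    else:
        r=np.linalg.norm(p)+1e-12; d=np.array([*(p/r*np.sin(r)),np.cos(r)])
        T=np.array(im['T_tool_cam']); W=Rot.from_rotvec(im['obs']['tool_rot']).as_matrix()
        d=W@T[:3,:3]@d; c=W@T[:3,3]+np.array(im['obs']['tool_pos'])
    return c,d/np.linalg.norm(d)
def plane(im,u,v,z):
    c,d=ray(im,u,v); return c+d*(z-c[2])/d[2]
def tri(*rs):
    A=sum(np.eye(3)-np.outer(d,d) for c,d in rs); b=sum((np.eye(3)-np.outer(d,d))@c for c,d in rs)
    return np.linalg.solve(A,b)
def crop(im,u0,v0,u1,v1,s,tag):
    cv2.imwrite(f'pics/{tag}.png',cv2.resize(im['frame'][v0:v1,u0:u1,::-1],None,fx=s,fy=s,interpolation=cv2.INTER_CUBIC))
E
python3 - <<'E'
from h import *
for n in('top','side'):
    im=grab(n,n+'0'); print(n,im['vfov'],im['cx'],im['cy'],-np.array(im['R']).T@im['t'])
print(monitor.get_obs())
a=load('top0')['frame'];b=load('side0')['frame']
E
```

```text
pics
top 49.19488915872375 312.6089304100099 188.58539456337348 [0.29204284 0.00720862 1.3101937 ]
side 42.04277137582867 318.42421142939844 200.1532346009336 [ 0.11715584 -1.35162928  0.72524905]
{'t': 0.1, 'q': array([ 1.15300742e+00,  5.33219227e-02,  1.61412888e+00, -1.65000030e-05,
        1.47599651e+00, -1.19002344e-01]), 'dq': array([ 0.00017533, -0.00188187, -0.00281538, -0.00069027,  0.00055377,
       -0.00056779]), 'effort': array([-7.00432101e-04, -3.94902921e+01, -3.71363175e+01, -1.81320825e-04,
        3.95269773e-03, -2.93698761e-06]), 'tool_pos': array([0.18380917, 0.59692344, 0.30278317]), 'tool_rot': array([-4.67515516e-01, -3.10612865e+00,  2.81540730e-03]), 'contact_force': array([-0.02785357,  0.71123062,  0.72347425]), 'wrist_torque': array([-0.04841071,  0.0095792 ,  0.00540529]), 'opening': 0.08550637528114557}
```

View pics/top0.png

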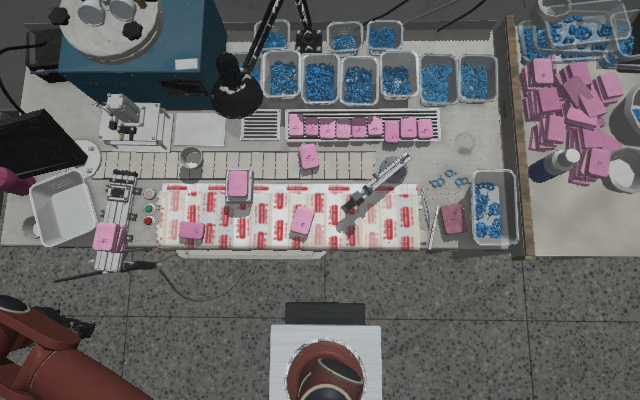

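View pics/side0.png

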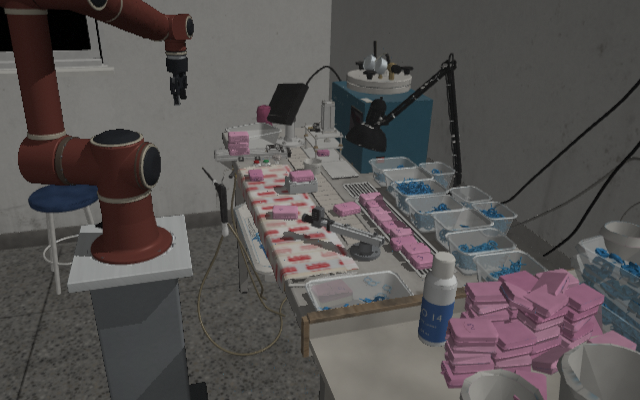

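The top view shows the boom running from about (405,157) to (345,210), the cradle mould at (237,185), mould_near at (302,221), mould_far at (308,157) and the lamp at (235,90). The side view shows the boom around (340,235). I'll zoom in on the work area.

```bash
python3 - <<'E'
from h import *
a=load('top0');b=load('side0')
crop(a,220,135,420,245,4,'c1')
crop(b,240,160,400,280,5,'c2')
for u,v,z in[(237,184,.061),(392,170,.06),(347,208,.09),(302,221,.025),(308,157,.02)]: print(u,v,plane(a,u,v,z).round(3))
E
```

```text
237 184 [0.553 0.262 0.061]
392 170 [ 0.596 -0.192  0.06 ]
347 208 [ 0.479 -0.058  0.09 ]
302 221 [0.449 0.072 0.025]
308 157 [0.646 0.056 0.02 ]
```

View pics/c1.png

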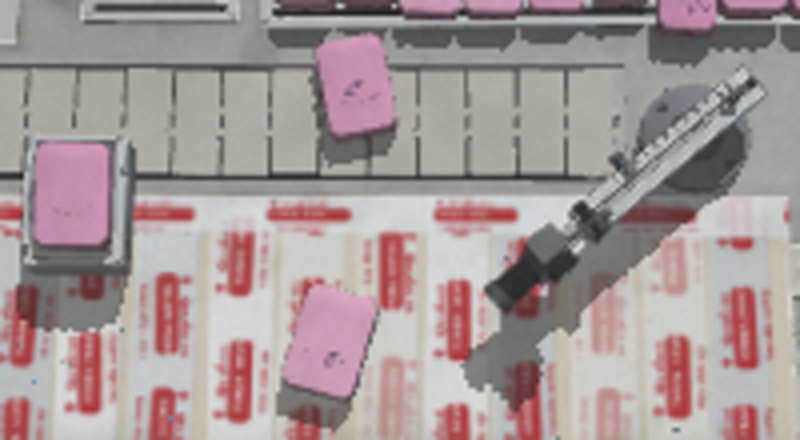

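View pics/c2.png

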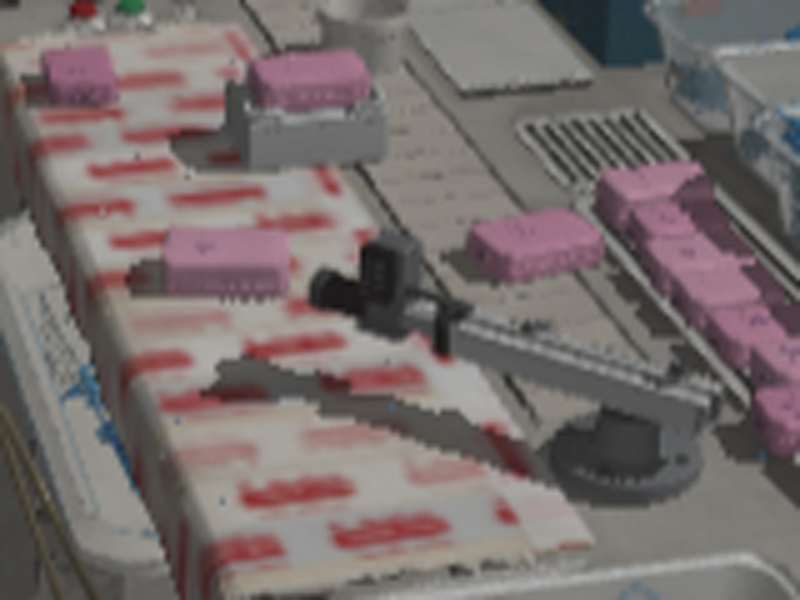

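Call:
arm_command(rows="316 -677 0 0 0 -32;316 -677 0 0 0 -32;316 -677 0 0 0 -32;316 -677 0 0 0 -32;316 -677 0 0 0 -32;316 -677 0 0 0 -32;316 -677 0 0 0 -32;316 -677 0 0 0 -32;316 -677 0 0 0 -32;316 -677 0 0 0 -32;316 -677 0 0 0 -32;316 -677 0 0 0 -32", jaw=1)

```text
t: 1.6
tool_pos: [0.5001, -0.0822, 0.3024]
tool_rot: [-1.306, -2.856, 0.002]
contact_force: [1.3, -0.6, 0.3]
opening: 0.0858
```

```bash
python3 - <<'E'
from h import *
im=grab('wrist','w1'); print(im['vfov'],im['cx'],im['cy'],np.array(im['T_tool_cam']).round(4)); o=im['obs'];print(o['t'],o['tool_pos'],o['tool_rot'])
print(ray(im,320,200))
E
```

```text
65.70646984690485 316.6163551411967 198.82786270666614 [[ 3.000e-04 -9.582e-01 -2.859e-01  7.240e-02]
 [ 1.000e+00  2.000e-04  1.000e-04  5.000e-04]
 [-1.000e-04 -2.859e-01  9.582e-01 -7.000e-02]
 [ 0.000e+00  0.000e+00  0.000e+00  1.000e+00]]
1.6 [ 0.50011246 -0.08223757  0.30242133] [-1.30641048e+00 -2.85574521e+00  2.13668114e-03]
(array([ 0.45327929, -0.02706057,  0.37249168]), array([ 0.19610768, -0.21253964, -0.95727147]))
```

View pics/w1.png

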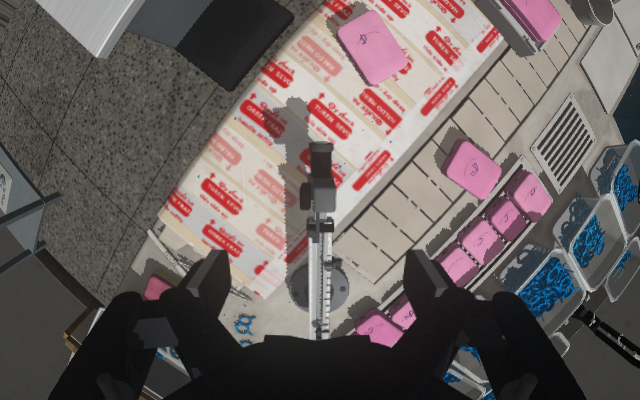

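The wrist view shows the sensor head at (320,148), the grip at (320,190), the button on its left at (305,195), the rider around (318,225) and the foot centre at about (320,288). Next I'll take a view with both the boom and the cradle mould in it.

Call:
arm_command(rows="60 142 118 0 0 -35;60 142 118 0 0 -35;60 142 118 0 0 -35;60 142 118 0 0 -35;60 142 118 0 0 -35")

```text
t: 2.28
tool_pos: [0.562, 0.0551, 0.4201]
tool_rot: [-2.108, -2.329, 0.009]
contact_force: [-0.7, 0.2, -0.8]
opening: 0.0851
```

```bash
python3 - <<'E'
from h import *
im=grab('wrist','w2'); o=im['obs'];print(o['t'],o['tool_pos'],o['tool_rot'],o['q'])
E
```

```text
2.275 [0.56196129 0.05509873 0.42006227] [-2.10838653 -2.32875971  0.0093966 ] [-0.03240941 -0.13107028  1.60097521 -0.00447389  1.67568964 -0.13211842]
```

View pics/w2.png

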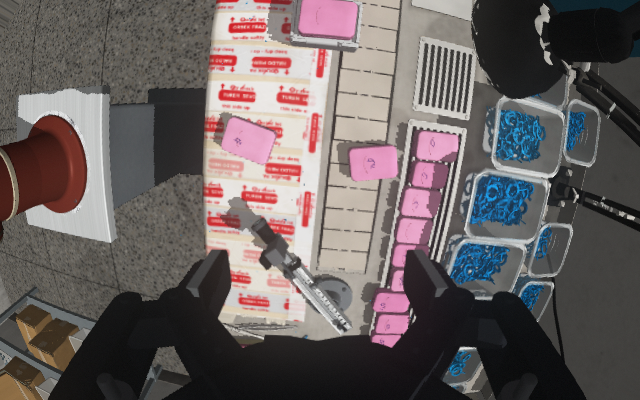

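Here the cradle mould is at (327,18), the boom runs from (250,220) to (345,330), and the foot is around (330,290). The lamp head is well to the right, at (510,40). I'll build one composite of enlarged crops and extract the mould contours.

```bash
python3 - <<'E'
from h import *
a=load('w1')['frame'];b=load('w2')['frame']
rs=lambda x,s:cv2.resize(x,None,fx=s,fy=s,interpolation=cv2.INTER_CUBIC)
L=rs(a[130:340,270:370],2.85)  # 285x598
R1=rs(b[0:60,280:380],5) #500x300
R2=rs(b[200:340,235:365],2.1)
out=np.zeros((600,800,3),np.uint8); out[:L.shape[0],:L.shape[1]]=L; out[:300,290:790]=R1; out[302:302+R2.shape[0],290:290+R2.shape[1]]=R2
cv2.imwrite('pics/comp.png',out[...,::-1])
for n in('top0','w2','w1','side0'):
    im=load(n); hsv=cv2.cvtColor(im['frame'],cv2.COLOR_RGB2HSV)
    m=cv2.inRange(hsv,(155,40,90),(179,160,255)); cs,_=cv2.findContours(m,0,2)
    for c in cs:
        if cv2.contourArea(c)>250:
            r=cv2.minAreaRect(c); 
            if n!='side0' and r[0][0]<480: print(n,np.round(r[0],1),np.round(r[1],1),round(r[2],1), cv2.boxPoints(r).round(1).tolist())
E
```

```text
top0 [109.5 236.9] [32.4 29. ] 8.1 [[91.4000015258789, 248.89999389648438], [95.5, 220.1999969482422], [127.5999984741211, 224.8000030517578], [123.5, 253.5]]
top0 [192.6 227.7] [26.4 29.2] 31.6 [[173.8000030517578, 233.1999969482422], [189.0, 208.3000030517578], [211.5, 222.1999969482422], [196.1999969482422, 247.0]]
top0 [451.5 218.5] [29. 21.] 90.0 [[441.0, 204.0], [462.0, 204.0], [462.0, 233.0], [441.0, 233.0]]
top0 [306.2 211.3] [23.9 48.2] 28.6 [[284.20001220703125, 226.6999969482422], [307.20001220703125, 184.39999389648438], [328.29998779296875, 195.89999389648438], [305.20001220703125, 238.1999969482422]]
top0 [237.5 183. ] [26. 19.] 90.0 [[228.0, 170.0], [247.0, 170.0], [247.0, 196.0], [228.0, 196.0]]
top0 [308.5 156.2] [25.3 17.1] 78.7 [[297.70001220703125, 145.5], [314.3999938964844, 142.10000610351562], [319.3999938964844, 166.89999389648438], [302.70001220703125, 170.3000030517578]]
top0 [327. 128.] [20. 14.] 90.0 [[320.0, 118.0], [334.0, 118.0], [334.0, 138.0], [320.0, 138.0]]
top0 [407.4 128.6] [24.1 48.9] 83.1 [[381.6000061035156, 119.5999984741211], [430.20001220703
[... 1284 characters left out ...]
4.9 289.6] [22.2 22.2] 33.7 [[139.5, 292.70001220703125], [151.8000030517578, 274.20001220703125], [170.3000030517578, 286.5], [158.0, 305.0]]
w1 [457.4 264.8] [38.6 29.4] 48.8 [[433.70001220703125, 259.8999938964844], [455.79998779296875, 240.60000610351562], [481.20001220703125, 269.6000061035156], [459.1000061035156, 288.8999938964844]]
w1 [472.2 169.2] [56.8 42. ] 35.1 [[436.8999938964844, 170.0], [461.0, 135.6999969482422], [507.5, 168.39999389648438], [483.29998779296875, 202.6999969482422]]
w1 [371.5  47.7] [70.  50.1] 57.5 [[331.6000061035156, 31.600000381469727], [373.79998779296875, 4.699999809265137], [411.3999938964844, 63.79999923706055], [369.20001220703125, 90.69999694824219]]
```

View pics/comp.png

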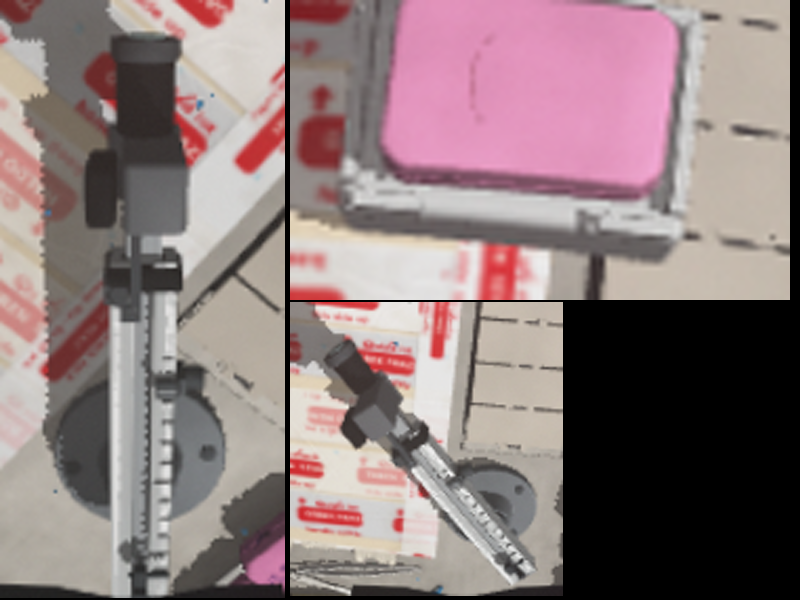

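The left crop clearly shows the sensor head, grip and button, the rider at (175,380) on the right edge of the scale, the pointer at about (138,570), and the foot circle spanning x 58–226. The right crop shows the mould's front edge at y≈165–195. I'll compute the geometry from these.

```bash
python3 - <<'E'
from h import *
w1,w2,t0=load('w1'),load('w2'),load('top0')
L=lambda x,y:(270+x/2.85,130+y/2.85)
M=lambda x,y:(280+(x-290)/5,y/5)
B=lambda x,y:(235+(x-290)/2.1,200+(y-302)/2.1)
C=lambda x,y:(220+x/4,135+y/4)
E=[(58,452),(68,408),(72,492),(100,518),(226,452),(215,495),(190,517),(218,415)]
for z in(0,.006,.012,.018):
    P=np.array([plane(w1,*L(*e),z)[:2] for e in E]); A=np.c_[2*P,np.ones(len(P))]
    s=np.linalg.lstsq(A,(P**2).sum(1),rcond=None)[0]; print('foot',z,s[:2].round(4),'r',np.sqrt(s[2]+s[:2]@s[:2]).round(4))
print('foot top',plane(t0,*C(693,137),.012))
# boom line
h1=tri(ray(w1,*L(147,38)),ray(w2,*B(340,346)))
print('head top front?',h1, plane(w1,*L(147,38),.063),plane(w2,*B(340,346),.063))
for y in(400,540): print('sleeve',plane(w1,*L(.5*(112+178),y),.06))
print('grip top centre',plane(w1,*L(157,193),.094), 'corners',[plane(w1,*L(*p),.094).round(4) for p in((126,155),(188,155),(126,232),(188,232))])
# mould front top edge in w2: corners, and top0 rectangle
print('front top edge w2',[plane(w2,*M(*p),.061).round(4) for p in((383,140),(398,168),(650,187),(672,160))])
print('front low edge',[plane(w2,*M(*p),.038).round(4) for p in((395,180),(655,197))])
for p in((228,170),(247,170),(247,196),(228,196)): print('top0',plane(t0,*p,.061).round(4))
# height check of mould front edge: right-front and left-front corners, two views
print(tri(ray(w2,*M(676,190)),ray(t0,247,170.5)),tri(ray(w2,*M(380,168)),ray(t0,247,196)))
print('rider',plane(w1,*L(168,382),.065),'pointer',plane(w1,*L(138,567),.068))
E
```

```text
foot 0 [ 0.618 -0.211] r 0.0439
foot 0.006 [ 0.6153 -0.2081] r 0.0432
foot 0.012 [ 0.6127 -0.2051] r 0.0425
foot 0.018 [ 0.61   -0.2021] r 0.0418
foot top [ 0.61037623 -0.20333235  0.012     ]
head top front? [ 0.48075893 -0.05158148  0.04370297] [ 0.47905173 -0.05006995  0.063     ] [ 0.48409513 -0.04389517  0.063     ]
sleeve [ 0.57373575 -0.15965559  0.06      ]
sleeve [ 0.62191186 -0.21464389  0.06      ]
grip top centre [ 0.51247207 -0.0840867   0.094     ] corners [array([ 0.4964, -0.081 ,  0.094 ]), array([ 0.5116, -0.0678,  0.094 ]), array([ 0.5136, -0.101 ,  0.094 ]), array([ 0.5293, -0.0875,  0.094 ])]
front top edge w2 [array([0.518, 0.238, 0.061]), array([0.523 , 0.2301, 0.061 ]), array([0.5918, 0.2321, 0.061 ]), array([0.597 , 0.2409, 0.061 ])]
front low edge [array([0.5207, 0.2318, 0.038 ]), array([0.5954, 0.2348, 0.038 ])]
top0 [0.5947 0.2909 0.061 ]
top0 [0.5949 0.2345 0.061 ]
top0 [0.5169 0.2315 0.061 ]
top0 [0.5166 0.2873 0.061 ]
[0.60282439 0.24167551 0.02188249] [0.51772241 0.23181493 0.05536515]
rider [ 0.57326618 -0.14542657  0.065     ] pointer [ 0.62565659 -0.22371717  0.068     ]
```

Call:
arm_command(rows="-53 -143 -100 0 0 35.3;-53 -143 -150 0 0 35.3;-53 -143 -200 0 0 35.3;-53 -143 -200 0 0 35.3;-53 -143 -200 0 0 35.3;-53 -143 -200 0 0 35.3")

```text
t: 3.08
tool_pos: [0.5086, -0.0887, 0.2194]
tool_rot: [1.306, 2.857, -0.01]
contact_force: [0.3, -0.1, 1.1]
opening: 0.0852
```

```bash
python3 - <<'E'
from h import *
im=grab('wrist','w3'); o=im['obs'];print(o['t'],o['tool_pos'],o['tool_rot'],o['contact_force'])
r=o['tool_rot'];print('heading',2*np.degrees(np.arctan2(r[1],r[0]))+360)
crop(im,200,60,440,340,2,'w3c')
E
```

```text
3.075 [ 0.50855544 -0.08865352  0.21942098] [ 1.30581339  2.85674527 -0.0102514 ] [ 0.3187824  -0.05188801  1.06656205]
heading 490.86988107983814
```

View pics/w3c.png

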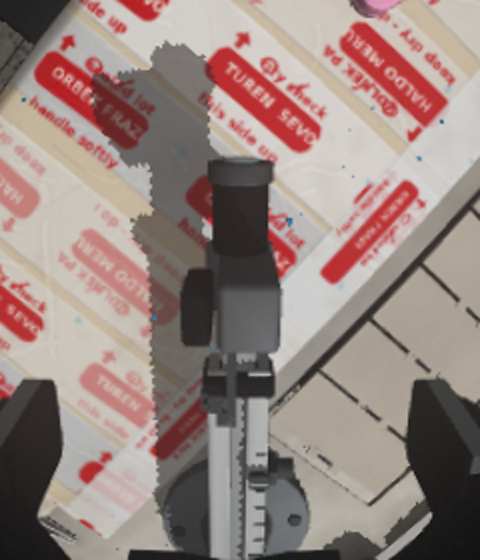

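The close view shows the grip and button centred between the fingers: grip and button columns 182–280, fingers at 60 and 412. I'll check the grip height from the two wrist views before descending.

```bash
python3 - <<'E'
from h import *
w1,w3=load('w1'),load('w3')
L=lambda x,y:(270+x/2.85,130+y/2.85)
D=lambda x,y:(200+x/2,60+y/2)
print('grip rear right top',tri(ray(w1,*L(188,232)),ray(w3,*D(280,350))))
print('grip rear left top',tri(ray(w1,*L(126,232)),ray(w3,*D(218,350))))
print('head',plane(w3,*D(241,160),.063))
print('sleeve',plane(w3,*D(239,430),.06),plane(w3,*D(239,500),.06))
E
```

```text
grip rear right top [ 0.53062145 -0.08886632  0.08846875]
grip rear left top [ 0.51336719 -0.10164366  0.09266234]
head [ 0.47824453 -0.04982549  0.063     ]
sleeve [ 0.5523661  -0.13603572  0.06      ] [ 0.57729747 -0.16457932  0.06      ]
```

Call:
arm_command(rows="0 1 -40 0 0 0;0 1 -70 0 0 0;0 1 -82 0 0 0;0 1 -82 0 0 0")

```text
t: 3.62
tool_pos: [0.5105, -0.0873, 0.1403]
tool_rot: [1.302, 2.854, -0.009]
contact_force: [-0.9, 0.3, 0.0]
opening: 0.085
```

Call:
arm_command(rows="-1.5 -0.5 -4 0 0 0;-1.5 -0.5 -4 0 0 0;-1.5 -0.5 -4 0 0 0;-1.5 -0.5 -4 0 0 0;-1.5 -0.5 -4 0 0 0", jaw=0.52, squeeze=20)

```text
t: 4.25
tool_pos: [0.509, -0.0878, 0.1364]
tool_rot: [1.302, 2.854, -0.009]
contact_force: [0.4, 0.1, -0.4]
opening: 0.0447
```

```bash
python3 - <<'E'
from h import *
im=grab('wrist','w4'); o=im['obs'];print(o['t'],o['tool_pos'],o['tool_rot'],o['contact_force'],o['opening'])
ax=np.array([.6118,-.2035]); p=o['tool_pos'][:2]
r=o['tool_rot'];h0=2*np.degrees(np.arctan2(r[1],r[0]))%360
d=p-ax; print('heading tool',h0,'radius',np.linalg.norm(d),'bearing',np.degrees(np.arctan2(d[1],d[0])))
for a in list(np.linspace(-3,-33,11))+[-33.8,-34.5]:
    R=Rot.from_euler('z',a,degrees=True).as_matrix()[:2,:2]
    print(round(a,1),((R@d-d)*1000).round(1))
E
```

```text
4.25 [ 0.5090094  -0.08779672  0.13637831] [ 1.30156978  2.85358659 -0.00925691] [ 0.40680432  0.07623225 -0.44228058] 0.04468410163124585
heading tool 130.96291535945554 radius 0.15476807197172313 bearing 131.6178349486467
-3.0 [6.2 5.2]
-6.0 [12.7 10.1]
-9.0 [19.4 14.7]
-12.0 [26.3 18.8]
-15.0 [33.4 22.7]
-18.0 [40.8 26.1]
-21.0 [48.3 29.2]
-24.0 [55.9 31.8]
-27.0 [63.7 34.1]
-30.0 [71.6 35.9]
-33.0 [79.6 37.3]
-33.8 [81.7 37.6]
-34.5 [83.6 37.9]
```

Call:
arm_command(rows="6.2 5.2 0 0 0 -3;12.7 10.1 0 0 0 -6;19.4 14.7 0 0 0 -9;26.3 18.8 0 0 0 -12;33.4 22.7 0 0 0 -15;40.8 26.1 0 0 0 -18;48.3 29.2 0 0 0 -21;55.9 31.8 0 0 0 -24;63.7 34.1 0 0 0 -27;69 35.4 0 0 0 -29;72.9 36.2 0 0 0 -30.5;75.6 36.6 0 0 0 -31.5")

```text
t: 5.8
tool_pos: [0.5845, -0.0512, 0.1361]
tool_rot: [2.03, 2.394, -0.012]
contact_force: [-0.2, -0.1, -0.5]
opening: 0.0441
```

```bash
python3 - <<'E'
from h import *
im=grab('wrist','w5'); o=im['obs'];print(o['t'],o['tool_pos'],o['tool_rot'],o['contact_force'],o['opening'])
ax=np.array([.6118,-.2035]); p=o['tool_pos'][:2]
r=o['tool_rot'];h0=2*np.degrees(np.arctan2(r[1],r[0]))%360
d=p-ax; print('heading tool',h0,'radius',np.linalg.norm(d),'bearing',np.degrees(np.arctan2(d[1],d[0])))
grab('top','top5')
crop(im,200,0,440,300,2,'w5c')
E
```

```text
5.8 [ 0.58454013 -0.05117396  0.136115  ] [ 2.02973502  2.39414412 -0.01163576] [-0.24372316 -0.05306702 -0.51299491] 0.044105053066192924
heading tool 99.418010841536 radius 0.15474599100117833 bearing 100.14610117422207
```

View pics/w5c.png

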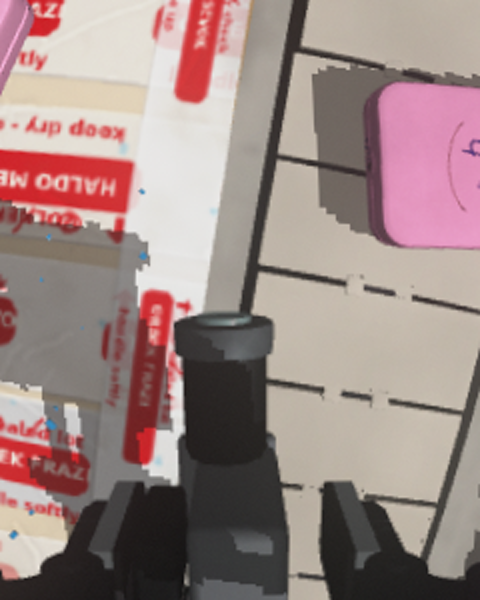

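The left finger touches the button (black, column 160–185), and the head rim spans columns 174–273 with its front at row ≈340. Next I'll compute the heading from the image.

```bash
python3 - <<'E'
from h import *
w5,t=load('w5'),load('top5'); ax=np.array([.6118,-.2035])
D=lambda x,y:(200+x/2,y/2)
b=lambda p:(p.round(4),np.linalg.norm(p[:2]-ax).round(4),np.degrees(np.arctan2(*(p[:2]-ax)[::-1])).round(2))
print(b(plane(w5,*D(224,318),.063)),b(plane(w5,*D(223.5,340),.05)))
print('top5 head silhouettes: dark blob')
im=t['frame'];g=cv2.cvtColor(im,cv2.COLOR_RGB2GRAY)
print(g[176:200:2,355:385:1])
T=np.array([.557,.231]);print('target',np.degrees(np.arctan2(*(T-ax)[::-1])))
E
```

```text
(array([ 0.5748, -0.0031,  0.063 ]), np.float64(0.2038), np.float64(100.46)) (array([ 0.5757, -0.011 ,  0.05  ]), np.float64(0.1958), np.float64(100.62))
top5 head silhouettes: dark blob
[[112  96  81  45  48  42  83 102 102 103 102 102 102  90 169 176 179 181
  176 174 173 171 168 109  98  97  78  68  75  76]
 [ 80  79  77  75  73  51  98 102 102 101 102 102 100 136 174 163 154 155
  152 173 175 170 165 165 107  99  98  98  79  70]
 [ 76  74  71  70  67  61 102 104 103 102 103 104 108 124 123 123 126 122
  122 124 127 158 164 168 168 109 101  98 101  98]
 [ 69  69  66  67  50  91 103 105 105 107 107 110  82 100 102 105 104  97
   96  95  93  95  94  98  98  98 100  97  99 100]
 [ 69  65  63  60  56  92  91  92  96  94  98  99 101 123 127 126 126 127
  127 126 127 126 128 124 127 127 124 126 127 129]
 [ 65  59  58  53  74  80  81  83  80  84  85  86 125 127 128 129 129 125
  119 100 115 116 110 108 108 103  97 104 103 102]
 [ 63  66  52  46  75  78  74  78  76  78  79 104 127 128 128 127 128 117
   83  75  81  81  76  78  81  77  76  81  81  84]
 [ 66  61  47  60  72  74  74  75  75  74  80 123 127 126 127 127 126 123
  106  93  89  93  94  90  92  89  92  90  89  91]
 [ 66  56  43  65  67  69  69  70  72  74  75 124 128 128 129 131 129 127
  126 127 117 111 107 106 108 118 105 111 180 201]
 [ 67  89  58  62  65  63  66  66  67  71  95 122 128 126 128 105 125 127
  124 124 195 201 199 189 196 205 207 203 198 199]
 [ 62  53  57  61  59  59  61  59  63  94 202 216 217 214 205 213 217 215
  215 208 209 208 204 195 195 208 211 206 195 190]
 [ 60  62  56  56  53  56  55  56  56 164 212 215 215 217 216 209 208 210
  207 209 208 205 207 198 200 210 213 214 208 198]]
target 97.18830326666126
```

Call:
arm_command(rows="3 0.5 0 0 0 -0.7;6 1 0 0 0 -1.5;8 1.2 0 0 0 -2.2;9.1 1.35 0 0 0 -2.2;9.1 1.35 0 0 0 -2.2")

```text
t: 6.52
tool_pos: [0.5939, -0.0498, 0.1363]
tool_rot: [2.074, 2.355, -0.011]
contact_force: [-0.7, 0.3, 0.3]
opening: 0.0446
```

```bash
python3 - <<'E'
from h import *
im=grab('wrist','w6'); o=im['obs'];print(o['t'],o['tool_pos'],o['tool_rot'],o['contact_force'],o['opening'])
ax=np.array([.6118,-.2035]); p=o['tool_pos'][:2]
r=o['tool_rot'];h0=2*np.degrees(np.arctan2(r[1],r[0]))%360
d=p-ax; print('heading tool',h0,'radius',np.linalg.norm(d),'bearing',np.degrees(np.arctan2(d[1],d[0])))
t=grab('top','top6')
rs=lambda x,s:cv2.resize(x,None,fx=s,fy=s,interpolation=cv2.INTER_CUBIC)
out=np.zeros((600,800,3),np.uint8)
A=rs(im['frame'][130:260,260:380],3);out[:390,:360]=A
B=rs(t['frame'][140:220,330:420],4.8);out[:384,365:797]=B
cv2.imwrite('pics/w6c.png',out[:400,:,::-1])
E
```

```text
6.525 [ 0.59393955 -0.04979567  0.13625344] [ 2.07410662  2.35510238 -0.01074026] [-0.67799782  0.33886919  0.3118177 ] 0.04458502287307849
heading tool 97.26013321378795 radius 0.15473853936183574 bearing 96.62804688216532
```

View pics/w6c.png

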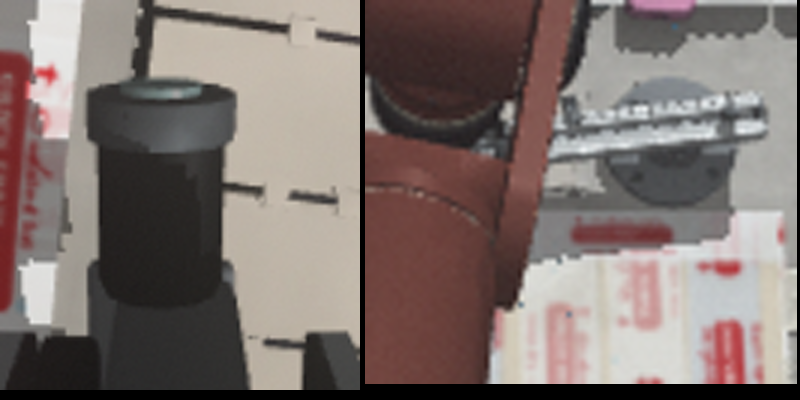

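The head rim is at columns 87–237 in the left crop. The top view shows the rider at (572,108) and the pointer at (727,128) in the right crop. I'll compute the heading again.

```bash
python3 - <<'E'
from h import *
w6,t=load('w6'),load('top6'); ax=np.array([.6118,-.2035])
D=lambda x,y:(260+x/3,130+y/3); Tp=lambda x,y:(330+(x-365)/4.8,140+y/4.8)
b=lambda p:(p.round(4),np.linalg.norm(p[:2]-ax).round(4),np.degrees(np.arctan2(*(p[:2]-ax)[::-1])).round(2))
print(b(plane(w6,*D(162,78),.063)),b(plane(w6,*D(161.5,112),.05)))
r=plane(t,*Tp(572,108),.065);p=plane(t,*Tp(727,128),.068); print(r,p)
# sleeve top edges in top view
f=plane(t,*Tp(553,143),.06);k=plane(t,*Tp(767,117),.06);print(f,k,np.degrees(np.arctan2(*(f-k)[:2][::-1])))
for h in(97.2,):
    u=np.array([np.cos(np.radians(h)),np.sin(np.radians(h))]);print('ext',(r-p)[:2]@u,'rider-ax+27',(r[:2]-ax)@u+.027,'ptr',(p[:2]-ax)@u)
# foot circle in top view: auto dark mask
E=np.array([(672,77),(605,140),(640,197),(675,207),(735,155),(715,190)])
P=np.array([plane(t,*Tp(*e),.014)[:2] for e in E]);A=np.c_[2*P,np.ones(len(P))];s=np.linalg.lstsq(A,(P**2).sum(1),rcond=None)[0];print('foot top',s[:2],np.sqrt(s[2]+s[:2]@s[:2]))
E
```

```text
(array([5.868e-01, 1.000e-04, 6.300e-02]), np.float64(0.2051), np.float64(96.99)) (array([ 0.5876, -0.0078,  0.05  ]), np.float64(0.1972), np.float64(97.05))
[ 0.61756382 -0.13655257  0.065     ] [ 0.60448483 -0.22974541  0.068     ]
[ 0.59677191 -0.12515735  0.06      ] [ 0.6134851 -0.255816   0.06     ] 97.28940166322292
ext 0.09081875628191176 rider-ax+27 0.09269713184661194 ptr -0.025121624435299816
foot top [ 0.60935611 -0.20422115] 0.04169726634020943
```

Heading is about 97.0°, against a target of 97.2°. I'll recentre the fingers and squeeze.

Call:
arm_command(rows="-2.2 -0.3 0 0 0 0;-2.2 -0.3 0 0 0 0")

```text
t: 6.88
tool_pos: [0.5917, -0.0502, 0.1365]
tool_rot: [2.074, 2.355, -0.01]
contact_force: [0.4, 0.4, 0.5]
opening: 0.0445
```

Call:
arm_command(rows="0 0 0 0 0 0;0 0 0 0 0 0;0 0 0 0 0 0;0 0 0 0 0 0;0 0 0 0 0 0;0 0 0 0 0 0", jaw=0, squeeze=30)

```text
t: 7.62
tool_pos: [0.5918, -0.0502, 0.1368]
tool_rot: [2.074, 2.354, -0.01]
contact_force: [-1.2, 2.2, 5.0]
opening: 0.0294
```

```bash
python3 - <<'E'
from h import *
im=grab('wrist','w7'); o=im['obs'];print(o['t'],o['tool_pos'],o['tool_rot'],o['contact_force'],o['opening'])
ax=np.array([.6118,-.2035]); p=o['tool_pos'][:2]
r=o['tool_rot'];h0=2*np.degrees(np.arctan2(r[1],r[0]))%360
d=p-ax; print('heading tool',h0,'radius',np.linalg.norm(d),'bearing',np.degrees(np.arctan2(d[1],d[0])))
# head rim by comparing rows
g=cv2.cvtColor(im['frame'],cv2.COLOR_RGB2GRAY)
for v in(166,172,178): print(v,g[v,270:365])
g=cv2.cvtColor(load('w6')['frame'],cv2.COLOR_RGB2GRAY); print('w6',g[172,270:365])
E
```

```text
7.625 [ 0.59183788 -0.05017416  0.13675951] [ 2.07387251  2.35437621 -0.00995919] [-1.20571952  2.23722008  4.98003362] 0.029416771684430465
heading tool 97.24902081562067 radius 0.15461985320867164 bearing 97.41784834198721
166 [ 66  76 101 107 106  97  98 151 183 200 208 211 211 211 212 213 198 165
 159 160 160 158 159 158 158  84  50  49  49  50  53  54  55  55  58  60
  59  61  64  65  66  67  69  72  72  73  75  75  76  79  78  79  83  84
  86  88  88  92  90  91  92  91  92  92  92  92  89  90  89  86  85  82
  81  82  99 171 184 183 184 186 184 184 184 184 184 184 185 184 183 184
 184 184 183 184 183]
172 [ 72  91 109 155 176 183 188 181 178 199 210 211 210 211 212 204 184 159
 159 158 159 158 158 158 157  80  48  49  50  52  53  55  55  57  58  60
  61  62  64  65  67  70  69  73  74  76  78  79  81  82  84  87  90  91
  94  97 100 100  98  97  96  96  95  95  94  90  89  89  87  86  84  83
  80  84 120 172 185 183 184 184 184 183 185 184 183 183 184 183 183 183
 182 183 182 183 182]
178 [ 80 110  99  88  88 100 116 123 123 121 121 120 123 125 123 108 129 160
 161 160 160 160 158 159 159 159 158 141 102  38  43  48  48  52  55  59
  59  63  66  68  69  72  72  76  78  80  83  86  87  90  93  96  98 101
 105 109 108 108 104 103  99  95  93  92  90  85  80  77  74  68  86 128
 165 184 184 184 183 183 183 183 182 183 183 184 184 183 184 182 185 183
 183 183 182 183 183]
w6 [102  99 108 109 139 172 195 208 211 211 212 212 209 177 165 161 159 156
 139  67  49  50  50  51  52  56  57  59  60  62  63  62  65  67  69  71
  73  74  76  76  78  81  80  84  84  87  91  91  96  98  99  97  96  96
  97  95  95  94  91  90  88  88  87  86  85  81  80  87 118 176 186 185
 186 184 186 186 185 185 185 185 186 185 185 184 184 185 185 184 183 184
 185 184 184 183 183]
```

```bash
python3 - <<'E'
from h import *
ax=np.array([.6118,-.2035])
b=lambda p:(p.round(4),np.linalg.norm(p[:2]-ax).round(4),np.degrees(np.arctan2(*(p[:2]-ax)[::-1])).round(2))
for n,u in(('w6',313.8),('w7',319.6)): print(n,b(plane(load(n),u,167.3,.05)))
o=monitor.get_obs();p=o['tool_pos'][:2]
for h in(97.0,97.2,97.4):
    e=np.array([np.cos(np.radians(h)),np.sin(np.radians(h))]); print(h,(e*92).round(1))
E
```

```text
w6 (array([ 0.5876, -0.0078,  0.05  ]), np.float64(0.1972), np.float64(97.06))
w7 (array([ 0.5885, -0.0079,  0.05  ]), np.float64(0.197), np.float64(96.79))
97.0 [-11.2  91.3]
97.2 [-11.5  91.3]
97.4 [-11.8  91.2]
```

Call:
arm_command(rows="-1 8 0 0 0 0;-2 17 0 0 0 0;-3.2 26 0 0 0 0;-4.4 35 0 0 0 0;-5.6 44 0 0 0 0;-6.8 53 0 0 0 0;-8 62 0 0 0 0;-9 71 0 0 0 0;-10.2 79 0 0 0 0;-11 85 0 0 0 0;-11.2 87.3 0 0 0 0;-11.2 87.3 0 0 0 0")

```text
t: 9.18
tool_pos: [0.5805, 0.0374, 0.1367]
tool_rot: [2.074, 2.355, -0.01]
contact_force: [1.0, -3.7, 2.1]
opening: 0.0295
```

```bash
python3 - <<'E'
from h import *
im=grab('wrist','w8'); o=im['obs'];print(o['t'],o['tool_pos'],o['contact_force'],o['opening'])
ax=np.array([.6118,-.2035]); p=o['tool_pos'][:2]
d=p-ax; print('radius',np.linalg.norm(d),'bearing',np.degrees(np.arctan2(d[1],d[0])))
t=grab('top','top8');s=grab('side','side8')
rs=lambda x,k:cv2.resize(x,None,fx=k,fy=k,interpolation=cv2.INTER_CUBIC)
out=np.zeros((600,800,3),np.uint8)
out[:300,:800]=rs(t['frame'][150:187,330:430],8)[:300,:800] if 0 else np.pad(rs(t['frame'][150:187,330:430],8),((0,4),(0,0),(0,0)))[:300]
out[304:596,:400]=rs(s['frame'][205:278,310:410],4)
out[304:599,404:800]=np.pad(rs(im['frame'][120:270,255:455],1.98),((0,5),(0,5),(0,0)))[:295,:396]
cv2.imwrite('pics/w8c.png',out[...,::-1])
E
```

```text
9.175 [0.58054479 0.03736058 0.13668708] [ 0.96556991 -3.72520793  2.1426819 ] 0.029457665652557197
radius 0.2428800250101502 bearing 97.39365703242042
```

View pics/w8c.png

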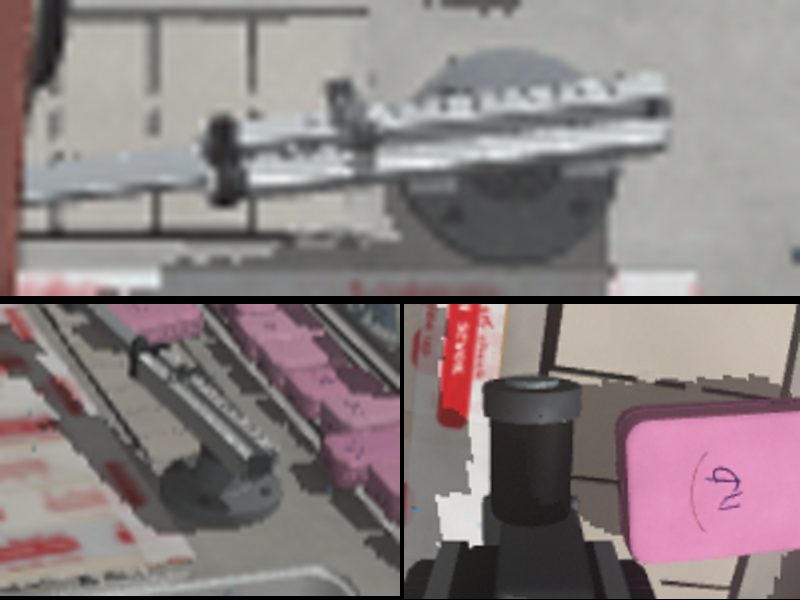

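The top crop shows the pointer now close to the rider at (345–365, 110–160). The wrist crop shows the head pointing past mould_far with clear space. I'll use the last viewable picture for one combined zoom of the rider and pointer in the close views.

```bash
python3 - <<'E'
from h import *
w1,w3,t6,t8=[load(n)['frame'] for n in('w1','w3','top6','top8')]
rs=lambda x,k:cv2.resize(x,None,fx=k,fy=k,interpolation=cv2.INTER_LANCZOS4)
out=np.zeros((600,800,3),np.uint8)
a=rs(w1[240:338,305:345],6);out[:588,:240]=a
b=rs(w3[270:320,300:360],6);out[:300,250:610]=b
c=rs(t8[155:178,362:385],12);out[310:586,250:526]=c
d=rs(t6[155:178,362:384],12);out[310:586,535:799]=d
e=rs(t6[155:178,397:413],11);out[0:253,618:794]=e
cv2.imwrite('pics/z.png',cv2.convertScaleAbs(out,alpha=1.15)[...,::-1])
E
```

```text
(no output)
```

View pics/z.png

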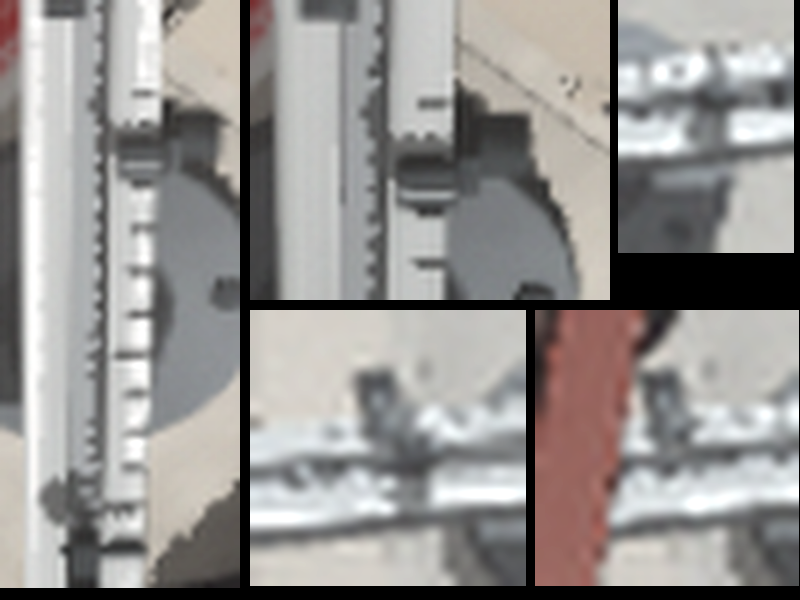

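The zooms show the rider in w1 at y 133–180 of the left panel with its line in the lower part, and the needle crosswise at y≈548. I'll print the raw pixel columns to place the line and the needle exactly.

```bash
python3 - <<'E'
from h import *
np.set_printoptions(linewidth=200)
G=lambda n:cv2.cvtColor(load(n)['frame'],cv2.COLOR_RGB2GRAY)
a=G('w1');b=G('w3')
print('w1 rider rows 258-274, cols 323..335');
for v in range(258,274):print(v,a[v,322:336])
print('w1 needle');
for v in range(322,338):print(v,a[v,312:332])
print('w3 rider')
for v in range(288,308):print(v,b[v,362-0-46:342])
E
```

```text
w1 rider rows 258-274, cols 323..335
258 [ 82 148 171 178 181 185 198 201 204 168  49  51  78  82]
259 [ 74 142 169 174 174 183 196 189 191 159  49  50  49  51]
260 [ 72 108 156 149 125 175 108  98 132 124  49  51  50  53]
261 [ 78  92 108 106 104 113  99  97  94  77  49  50  51  59]
262 [76 91 85 76 76 75 74 73 77 69 50 52 54 64]
263 [75 92 77 60 57 58 57 57 63 60 57 71 78 75]
264 [75 93 79 64 63 65 65 65 67 65 67 79 90 82]
265 [ 77 111  93  74  76  78  79  80  80  76  71  77  91  79]
266 [ 79 154 119  79  85  85  85  88  89  83  75  79  93  75]
267 [ 79 154 125 111 132 132 132 133 134 117  85  82  93  68]
268 [ 76 155 126  96 103 105 104 105 107  97  83  93  94  72]
269 [ 79 156 138 108 100 100 101 103 103  98  98 107 107  99]
270 [ 78 156 162 156 135  76  75  76  97 105 106 110 111 110]
271 [ 77 158 175 179 170 137 135 149 140 122 109 110 110 111]
272 [ 78 159 176 179 185 196 194 209 176 130 109 111 111 111]
273 [ 79 160 176 179 185 194 195 198 164 126 110 111 112 113]
w1 needle
322 [ 97  93  92  92  75  79 105 119 106 101 148 174 180 183 189 195 186 161 167 168]
323 [ 95  94  92 
[... 2781 characters left out ...]
 78  80  76  69  78  77  97 106 107 109]
302 [138 140 141 138 118  75  74 151 116 125 141 139 140 141 142 143 145 129  97  82  86  88 101 108 107 107]
303 [137 138 140 142 124  76  75 152 106  89  94  92  92  93  91  92  91  87  86 103 103 106 106 108 108 107]
304 [137 139 141 144 124  76  77 154 131 111  92  70  57  57  58  57  75  88  94 105 105 106 107 107 108 109]
305 [138 141 142 125  98  76  81 155 157 154 148 124  59  58  59  59  90 105 101 106 105 106 107 107 108 108]
306 [138 138 141 113  77  78  81 156 165 169 170 160 135 137 136 138 125 112 105 106 106 107 107 108 108 107]
307 [139 139 140 127 109 105  82 156 165 168 169 171 172 173 171 171 140 110 106 106 106 107 107 108 108 107]
```

```bash
python3 - <<'E'
from h import *
w1,w3=load('w1'),load('w3'); ax=np.array([.6118,-.2035])
e=np.array([np.cos(np.radians(130.95)),np.sin(np.radians(130.95))])
s=lambda p:((p[:2]-ax)@e*1000).round(1)
print('tri line',tri(ray(w1,327.5,267.15),ray(w3,329.5,302.1)))
for z in(.063,.065,.067): print(z,'rider w1',s(plane(w1,327.5,267.15,z)),'w3',s(plane(w3,329.5,302.1,z)))
for z in(.066,.068): print(z,'needle',s(plane(w1,325,330.7,z)))
# scale marks in w1 (z .06..): detect dark minima in cols 327-329 
g=cv2.cvtColor(w1['frame'],cv2.COLOR_RGB2GRAY).astype(float)[:,326:330].mean(1)
m=[v for v in range(245,330) if g[v]<g[v-1] and g[v]<=g[v+1] and g[v]<150]
print([(v,s(plane(w1,328,v,.06))) for v in m])
# head tip along boom for scale check & grip rear/front edges
print('head w1',s(plane(w1,321.6,143.3,.063)))
# top8 vs top6 difference -> needle now and before
a=cv2.cvtColor(load('top6')['frame'],cv2.COLOR_RGB2GRAY).astype(int);b=cv2.cvtColor(load('top8')['frame'],cv2.COLOR_RGB2GRAY).astype(int)
np.set_printoptions(linewidth=200)
print('t8');print(b[164:176,368:384]);print('diff near rider');print((b-a)[160:174,368:384]);print('diff near old');print((b-a)[160:174,397:413])
E
```

```text
tri line [ 0.57395028 -0.14818083  0.06765844]
0.063 rider w1 64.0 w3 63.2
0.065 rider w1 65.1 w3 64.7
0.067 rider w1 66.2 w3 66.1
0.066 needle -29.2
0.068 needle -27.4
[(255, np.float64(78.1)), (263, np.float64(67.7)), (270, np.float64(58.5)), (277, np.float64(49.0)), (285, np.float64(37.8)), (292, np.float64(27.7)), (299, np.float64(17.3)), (305, np.float64(8.1)), (312, np.float64(-2.9)), (318, np.float64(-12.7)), (324, np.float64(-22.8))]
head w1 202.9
t8
[[175 191 193 124  90 120 116 133 200 195 203 158 189 190 189 189]
 [159 158 189 124  93  97  93 112 110 164 201 205 184 165 141 129]
 [185 199 198 182 124 109  78  86  85 122 105 113 118 120 116 115]
 [103  96 105 100 100  97  77  71  68  78 108 111 110 111 111 114]
 [ 98  94 155 160 106  94  72  66  73 139 151 152 170 169 193 188]
 [137 172 179 199 169 193 124 107 108 181 189 189 191 189 194 192]
 [189 190 190 191 188 132 114 109 113 202 221 221 230 230 238 237]
 [197 191 194 218 208 214 131 117 123 152 141 128 113 111 103 109]
 [179 155 140 114 102 100  79  79  86  89  89  84  78  97  96  98]
 [ 93  91  86 101 102 122 125 123 
[... 1599 characters left out ...]
  27  18   4   0   3   0   2]
 [  9  15  14  13  12  16  15  43  51  45  36   6   3 -21  -2   2]
 [-51   7  16 -39 -33 -32 -29  53  61  84   7   1   3   1   1   0]
 [-14 -13  -1  -2  -1   0  68  86  82  89   9 -10  -5 -13 -15 -15]
 [ -2  -1   3  11 -14  -5  81  97 100  97  19  -7  19   5  15  18]
 [ -2  -2 -14  14 -11  -1  11  32  27  21   5   0   2   2   4  -3]
 [  4   1  -5   5  -2   1   2   7   3   1   1   1   1 -21  -2   4]
 [  3   1   1   1   1   1  -7   1   0  -2   3   2   1  -3   1   2]
 [  0   5  -1   0   2  -2   0   1   1   4   0   1  -1  -1   2  -1]
 [  3   6   0   2   2  -1   1   1  -1   2   1  -2  -1   3   1  -1]
 [  1   0   4   2   4   2   4  -1   0   2   4  -1   0   2   2   2]]
```

Call:
arm_command(rows="-0.3 2.2 0 0 0 0;-0.5 4.2 0 0 0 0;-0.5 4.2 0 0 0 0;-0.5 4.2 0 0 0 0")

```text
t: 9.82
tool_pos: [0.5801, 0.0414, 0.1367]
tool_rot: [2.074, 2.355, -0.01]
contact_force: [1.0, -1.9, 1.3]
opening: 0.0295
```

```bash
python3 - <<'E'
from h import *
np.set_printoptions(linewidth=200)
im=grab('wrist','w9'); o=im['obs'];print(o['t'],o['tool_pos'],o['contact_force'],o['opening'])
ax=np.array([.6118,-.2035]);F=np.array([.557,.231]); p=o['tool_pos'][:2]
d=p-ax; print('ext by tool',np.linalg.norm(d)-.15462,'bearing',np.degrees(np.arctan2(d[1],d[0])))
g=cv2.cvtColor(im['frame'],cv2.COLOR_RGB2GRAY)
print(g[172,285:355])
q=plane(im,319.6,167.3,.05)[:2]; print('head',q,np.linalg.norm(q-ax),'bearing',np.degrees(np.arctan2(*(q-ax)[::-1])))
t=grab('top','top9');b=cv2.cvtColor(t['frame'],cv2.COLOR_RGB2GRAY).astype(float);a=cv2.cvtColor(load('top6')['frame'],cv2.COLOR_RGB2GRAY).astype(float)
a8=cv2.cvtColor(load('top8')['frame'],cv2.COLOR_RGB2GRAY).astype(float)
# new needle by darkening vs top8 & top6
def cen(D,r0,r1,c0,c1):
    D=np.clip(D[r0:r1,c0:c1],20,None)-20; D=D; R,C=np.mgrid[r0:r1,c0:c1]; return (C*D).sum()/D.sum(),(R*D).sum()/D.sum()
old=cen(b-a,162,168,402,409); n8=cen(a-a8,168,172,370,380); n9=cen(a-b,168,173,368,380)
P=[plane(t,*x,.068) for x in(old,n8,n9)]
print(old,n8,n9,'travel',np.linalg.norm(P[1]-P[0]),np.linalg.norm(P[2]-P[0]))
print(b[156:174,366:382].astype(int)); print((b-a)[160:174,366:382].astype(int))
E
```

```text
9.825 [0.58008137 0.04137103 0.13670729] [ 1.03362001 -1.91385639  1.34911092] 0.029508546132242342
ext by tool 0.09229676935877643 bearing 97.38054102488057
[ 90  95 114 151 213 220 219 219 211 170  83  48  49  50  49  52  54  55  56  57  58  59  61  63  65  67  68  70  71  73  74  77  77  79  79  82  83  87  89  92  95  96  95  95  94  93  93  92  89
  90  88  86  85  83  83  80  78  77  75  82  98 101 102 103 101 102 102 101 101 102]
head [0.5767415  0.08367324] 0.28930532291780847 bearing 96.9603050035639
(np.float64(404.8880753138075), np.float64(165.1223849372385)) (np.float64(375.0762910798122), np.float64(169.62910798122067)) (np.float64(373.4506880733945), np.float64(169.7545871559633)) travel 0.08795560107887963 0.09268790921945655
[[179 182 180 181 181 180 182 180 170 172 170 168 167 167 169 172]
 [180 182 182 182 180 181 181 176 170 172 168 168 165 168 168 168]
 [182 182 182 182 181 182 181 178 175 174 167 166 167 165 169 169]
 [182 184 183 181 182 180 165 156 172 175 145 161 165 167 167 171]
 [185 183 182 182 151  94  94  93 168 176 142 162 166 167 168 171]
 [183 183 182
[... 1321 characters left out ...]
 -24   -1    3    2   10    2    3]
 [  89   88   89   44    3   -2    2  -16  -11  -11    2    6    9   10   12   14]
 [  26    8    8   10    2    2   -1  -18  -17  -19  -13   12   16  -42  -50  -49]
 [  61    4    8    4   -2    1    3  -15  -80  -52  -37  -24  -25  -27  -19  -15]
 [  24   63   74    4    2    0  -50  -80  -79  -79   -8    0   -1    0    1    1]
 [  89   84   75   10    1  -59  -75  -79  -84 -104  -11   -1   -2   -3   -1  -17]
 [  90   95   59   -1    7  -68  -80  -75  -89  -20  -19  -18  -18   -3   -2   -3]
 [ 109   89    1  -26    0  -11  -15  -18  -15  -10    0   -3    1    1    2   11]
 [  -9   -5   -1   -3    5    2    3   -2    0    3   -3    1    1    2    5    3]]
```

```bash
python3 -c "
from h import *
o=monitor.get_obs();print(o['t'],o['opening'],o['contact_force']);print(workorder.finish_job())"
```

```text
9.925 0.029299153633363165 [-0.04006989 -2.57899435  1.91385024]
the job is handed in; nothing more can be done
None
```

I handed the job in at 9.9 s. The boom points at the mould, the button is squeezed in, and the pointer is held level with the rider line, as far as I could measure.

- **Swing:** I swung the boom, still fully in, by pushing the grip sideways with one finger. The last image check gave a heading of 97.0°, and the middle of the mould face lies at 97.2°. That is about 2 mm off at the mould.
- **Squeeze:** I pinched the grip with 30 N. The opening read 29.4 mm, which means the button is fully in.
- **Draw:** I drew the telescope out to 92.3 mm by the tool's travel. The needle's travel in the top camera gave 92.7 mm.

**Rider line:** My measurements disagreed by about 1–2 mm. The close views put it at 92–93.5 mm, depending on the line's height, and a rougher reading from the top view gave 91–93 mm. I set it for about 92.5 mm. In the last top picture the pointer stands level with the rider to about 1 mm.

Nothing pressed hard on the tool (about 5 N at most), and I saw no sign of contact with anything but the grip. I didn't take a last picture to check that every other object had stayed put.

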